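# Set up the embossing press for the next book cover

### The arm

A 7-joint arm with a two-finger parallel gripper is mounted at the origin on the work surface. World frame = base frame: x ahead of the robot, y to its left, z up, the work surface at z = 0. Lengths are in m, angles in rad, forces in N, time in s.
With the tool pointing down it reaches from about 0.425 to 0.925 m from the base axis. Payload 6.8 kg.
Tool frame: the origin (TCP) lies midway between the tips of the shut fingers; the grasp point (between the pads) lies 19 mm behind it; z points along the fingers, y is the direction in which the jaws open and shut (so a half turn about z gives the same grasp; the last joint's range is limited). The gripper opens to 85 mm and grips with 20 to 120 N. Pads are 22 mm wide; open, the fingers measure 114 mm over their backs; the gripper's body (76 mm by 85 mm) begins 54 mm behind the grasp point. The pads swing forward as they close: fully open they stand 13 mm farther back than shut.
Start: joints at [1.024, 0.477, 0.022, 1.555, -0.011, 1.109, -0.083], TCP at [0.287, -0.611, 0.192] pointing down, gripper open.
Joint ranges: [-2.96, 2.96], [-0.34, 2.1], [-1.41, 1.46], [0.24, 2.44], [-1.37, 4.51], [0.17, 1.92], [-2.96, 2.96]. Speed limits (rad/s): [2.39, 2.39, 3.14, 3.14, 3.14, 3.14, 3.14].

### API

Orientations are given as a unit quaternion [w, x, y, z].
In Python, from station import readout, eyes, ticket gives the robot as it stands. The module is installed in compiled form; this text tells all that it offers.
- The arm moves only by the shell command python3 -m crank 'ROWS' [FORCE]. ROWS is JSON, a list of rows, each an object of numbers: "jaw": the opening in per cent of the stroke, from 0 (shut) to 100 (fully open); "x", "y", "z": the shift along the tool's x, y, z in mm; "ax", "ay", "az": the turn, a rotation vector about the tool's x, y, z in degrees. In form: [{"jaw": .., "x": .., "y": .., "z": .., "ax": .., "ay": .., "az": ..}, ...]. A call has 1 to 12 rows; each row shifts and turns the commanded pose from where the row before left it, along the tool's axes as they then stand; what a row does not reach is not made up. A row lasts 1/8 s, in which the tool goes at most 62.5 mm and 10.7 degrees, less where a joint would pass 70% of its speed; a pose out of reach is approached as far as the arm can. A call with a gripper value outside its range is refused whole. The fingers move at their own pace and stop on an object; FORCE is the grip in N (left out, the last holds). Time passes only in rows, so rows that do not move let the fingers close. It gives the time, the measured TCP pose, the force and the opening at its end, in the units of the state.
- readout.get_obs(): the state, without advancing time (a new reading comes with each control period).
- eyes.read_camera(name): name is "scene" or "top" or "wrist"; returns (picture, depth): 400x640x3 uint8, red, green, blue; 400x640 float32, m along the optical axis (not along the pixel's ray), 0 where there is no reading.
- eyes.calibration(name): a dict with "fx", "fy", "cx", "cy" (pixels), "k1" (the pictures are not rectified: a ray, as slopes to the right and down, at radius r is drawn at 1 + k1 r^2 times it, then the intrinsics apply), "R" (3x3) and "t" (3): a world point X has camera coordinates R X + t. Camera axes: x right, y down, z forward; pixel columns grow to the right and rows downward; lengths in m; the calibration is good to about 2 mm. A picture is of the moment at which its call begins: read the wrist's pose just before it. calibration takes no time and is no camera call; for the wrist camera it gives the pose at the moment of the call.
- ticket.hand_in(): hands the job in, once; it reports no verdict.
The state is a dict: "t": time; "q": joint angles; "joint_vel": joint speeds; "joint_torque": joint torques, N m; "eef_pos": TCP position; "tool_rot": TCP orientation; "contact_force": force on the tool from outside, world axes, zero at the start; "torque": the same for the moment, N m; "gripper_width": opening from 0.0 (shut) to 1.0 (fully open).
Only numpy, scipy, OpenCV 4.12 (cv2) and the standard library are available. Lean on these libraries where they do the work, as an engineer would, in place of code of your own. Each camera call takes 0.05 s, during which the arm holds its last target. There are 200 camera calls.

### The job

Set up the small embossing press: first turn its setting knob until the pointer lines up squarely with the raised index lug on the dial ring and leave it there. Then pick up the brass die with the narrow end (not the plain rectangular one) and lower it, without dropping it, into the matching recess of the press bed so that it lies flat and fully down. Leave the other die and everything else on the bench where they are.

Things in the scene. Friction and masses are not known exactly. Their poses are not given: they have to be found in the camera images.
- knob_grip (a point): Setting knob of the press: black disc 76 mm across, 10 mm thick, with an upright grip bar 72 long, 16 wide, 36 mm high. Point: on the vertical turning axis, 13 mm below the bar's top, 21 mm above the disc, 62 mm above the bench. x runs level along the bar to the pointer: a nose on the disc's rim reaching 50 mm out, white line on that half of the bar; z up. Nothing near the bar above the disc.
- index: Dial ring on the press base round the knob: aluminium disc 144 mm across, 3 mm thick, fine ticks, and one raised dark steel lug, the index: from 54 to 72 mm out from the axis, 7 mm wide, top 38 mm above the bench, white line along it. Fixed, at another angle each time. Origin on the knob's axis on the base, 25 mm above the bench; x points out to the lug, z up.
- bed (a point): Centre of the floor of the die recess in the press bed, 25 mm above the bench. Walls 8 mm high; outline of the die with 6 mm free all round: wide part 72 mm wide at +x (x -21 to +81 mm), narrow part 38 mm wide at -x (-81 to -21). z up. The knob's axis is 165 mm away at -y; the press's column, 235 mm high, begins 100 mm away at +y. The press is fixed, its place and yaw vary.
- die: Die to load: flat brass plate 10 mm thick, 150 mm long: head 60 mm wide (x -15 to +75 mm), narrow tang 26 mm wide (x -75 to -15). Wooden grip rib on top along x, 70 long, 16 wide, its top 50 mm above the underside, centred at x = +12 mm. About 0.45 kg. Origin mid-length at the underside; x to the wide end, z up. Loaded, its origin and axes coincide with those of bed.
- die_grip (a point): Point in the die's grip rib to grasp: x = +12 mm, 36 mm above the underside (14 mm below the rib's top, 26 mm above the plate); axes as those of die.
- other_die: The die to leave alone: the same brass and the same grip rib, but a plain rectangle 150 x 60 x 10 mm, rib in its middle. It lies beside the die; which of the two is nearer to the robot changes. Origin centre of underside, x along it.
- brush: Bystander: glue brush 200 mm long, wooden handle, lying to the robot's right of the dies. Origin centre of underside, x along it to the bristles.
- folder: Bystander: white flat folding bone, 160 x 26 x 6 mm, lying on the robot's side of the dies. Origin centre of underside, x along it.
- hammer: Bystander: hammer 260 mm long, lying to the left. Origin centre, at the bench.
- pot: Bystander: steel cup 80 mm across, 90 mm high. Origin centre of underside.
- knob (a joint): Angle of the setting knob in rad, growing counterclockwise from above; it is the pointer's direction measured from the x axis of bed. Stops at -0.3 and 3.0. No spring or backlash; about 0.08 N m turns it and it stays where it is left. The pointer starts 0.6 to 2.3 rad clockwise of the lug, so it must go counterclockwise, in two grasps if need be.
Things that resemble listed ones, but are neither listed nor needed, are in the scene too. Leave any blue look-alike of the die alone.

How it is judged:
On the way, in this order (a step that is already met when the one before it is completed fails the run):
1. the knob's pointer is turned to the index lug while the die is still off the press (angle between the x axis of knob_grip and the x axis of index, either way round below 0.1 rad and velocity of joint knob between -0.1 and 0.1 rad/s and horizontal distance between die and bed above 0.1 m), for 0.3 s.
2. the die lies flat in the recess of the bed (horizontal distance between die and bed below 0.01 m and z of die in the frame of bed between -0.003 and 0.003 m and angle between die's own z axis and vertical below 0.04 rad and angle between the x axis of die and the x axis of bed, either way round below 0.12 rad), for 0.2 s.
At the end, for the whole second after the job is handed in: The knob's pointer is within 0.1 rad (6 degrees) of the index lug; the narrow-ended die lies in the bed recess, its origin within 10 mm sideways and 3 mm in height of the recess floor's centre, level within 0.04 rad and in line within 0.12 rad, at rest and released (all of step 2 and angle between the x axis of knob_grip and the x axis of index, either way round below 0.1 rad and linear speed of die below 0.02 m/s and contact force between the fingers and die below 0.1 N and contact force between the fingers and press below 0.1 N); the robot touches nothing.
It fails at once if a bystander moved (the other die by more than 30 mm, the rest by more than 40 mm) (distance of other_die from where it was at the start of the episode above 0.03 m or distance of any of brush, folder, hammer, pot from where it was at the start of the episode above 0.04 m).
It fails at once if the die dropped into the bed from more than about 20 mm (horizontal distance between die and bed below 0.05 m and z of die in the frame of bed above 0.015 m and contact force between the fingers and die below 0.1 N and linear speed of die above 0.3 m/s).
It also fails if it takes over 67 s, if anything falls off the work surface, if the arm or the gripper's body presses on something with over 40 N, if the wrist force passes 120 N, or if a joint passes its speed limit or range.

## Working session

There is one attempt and no reset: what is moved stays moved. The work goes in short steps, Python scripts to look and compute and a shell command to move; the robot and the scene stay as the last step left them, time stands still between calls to the robot, and variables do not carry over. Pictures are saved under pics/ and viewed, about 8 in all and at most 12, crops included, and the job is handed in when it is done.

```bash
ls; mkdir -p pics; python3 - <<'E'
from station import readout, eyes
import cv2,numpy as np
o=readout.get_obs(); print(o)
for n in("top","scene"):
    p,d=eyes.read_camera(n); c=eyes.calibration(n); print(n,c)
    cv2.imwrite(f"pics/{n}0.png",p[:,:,::-1]); np.save(f"pics/{n}0.npy",d)
E
```

```text
pics
{'t': 0.0, 'q': array([ 1.02387665,  0.47781941,  0.02235243,  1.55646248, -0.01148561,
        1.10925663, -0.08309443]), 'joint_vel': array([-6.65561631e-04,  9.26101373e-04,  2.31051737e-04,  1.53370965e-03,
        7.16808407e-05, -3.07415798e-04, -6.38601188e-04]), 'joint_torque': array([-1.01455626e-03, -5.96454477e+01,  1.60795771e+00, -2.81199807e+01,
        1.25427192e-02,  9.27262532e-03,  1.21506559e-05]), 'eef_pos': array([ 0.28648007, -0.61046675,  0.19140841]), 'tool_rot': array([-8.66949730e-04,  9.76023251e-01,  2.17664392e-01, -2.72383596e-04]), 'contact_force': array([-0.21098783,  0.03479383,  1.02421145]), 'torque': array([-0.06209911, -0.00690256, -0.02843007]), 'gripper_width': 1.0008201258050615}
top {'fx': 474.1049882496765, 'fy': 474.1049882496765, 'cx': 322.18318582733497, 'cy': 205.62246350219164, 'k1': -0.0901270731075972, 'R': array([[ 8.10512106e-03, -9.99966798e-01,  8.42683448e-04],
       [-9.95318420e-01, -8.14860230e-03, -9.63059850e-02],
       [ 9.63096541e-02, -5.81666914e-05, -9.95351419e-01]]), 't': array([0.01848047, 0.44738254, 1.64662255])}
scene {'fx': 500.50698209541486, 'fy': 500.50698209541486, 'cx': 314.6767370639749, 'cy': 186.81360595148593, 'k1': 0.02134380339648088, 'R': array([[ 0.64808513,  0.76154908,  0.00535369],
       [ 0.59883562, -0.50524615, -0.62138734],
       [-0.47051203,  0.40591787, -0.78348523]]), 't': array([-0.31403567, -0.20763491,  1.71900566])}
```

View pics/top0.png

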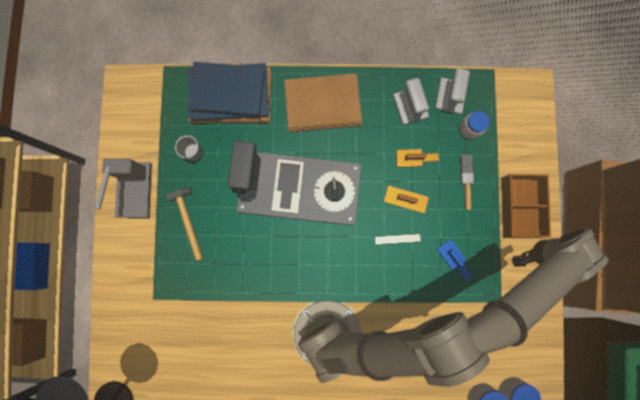

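View pics/scene0.png

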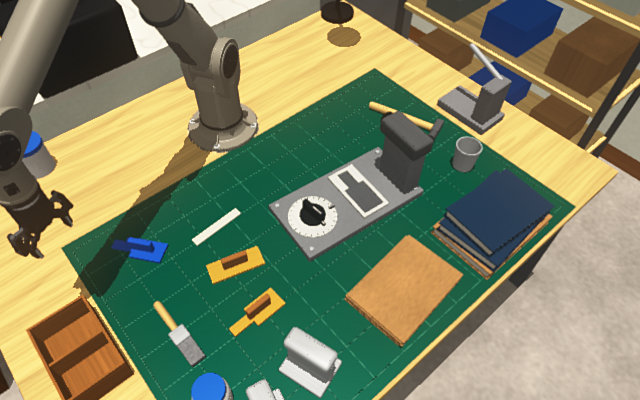

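Candidates for the die in the top view: the brass plate with a tang at (415,158), the plain brass rectangle at (406,199), and the blue look-alike at (455,258). By the description I choose (415,158), and I'll check that in a close crop.

```bash
cat > h.py <<'E'
import numpy as np, cv2
from station import readout, eyes
from scipy.spatial.transform import Rotation as Ro
def KD(c): return np.array([[c["fx"],0,c["cx"]],[0,c["fy"],c["cy"]],[0,0,1]]),np.array([c["k1"],0,0,0,0.])
def ray(c,uv,z):
    K,D=KD(c); s=cv2.undistortPoints(np.float64(uv).reshape(-1,1,2),K,D)[:,0]
    d=np.c_[s,np.ones(len(s))]@c["R"]; o=-c["R"].T@c["t"]
    return o+d*((z-o[2])/d[:,2])[:,None]
def proj(c,X):
    K,D=KD(c); return cv2.projectPoints(np.float64(X).reshape(-1,1,3),cv2.Rodrigues(c["R"])[0],c["t"],K,D)[0][:,0]
def shoot(n,name):
    c=eyes.calibration(n); p,d=eyes.read_camera(n); cv2.imwrite(f"pics/{name}.png",p[:,:,::-1]); np.savez(f"pics/{name}.npz",p=p,d=d,**c)
    return c,p,d
def load(name):
    f=np.load(f"pics/{name}.npz"); return {k:f[k] for k in("fx","fy","cx","cy","k1","R","t")},f["p"],f["d"]
def yaw_tool():  # world direction of tool x and y
    o=readout.get_obs(); R=Ro.from_quat(np.roll(o["tool_rot"],-1)).as_matrix(); return o,R
E
python3 - <<'E'
from h import *
p=cv2.imread("pics/top0.png"); c=eyes.calibration("top")
cv2.imwrite("pics/crop1.png",cv2.resize(p[135:225,225:445],None,fx=3.6,fy=3.6,interpolation=cv2.INTER_CUBIC))
hsv=cv2.cvtColor(p,cv2.COLOR_BGR2HSV)
m=cv2.inRange(hsv,(12,150,120),(30,255,255)); m[:,:370]=0;m[:, 445:]=0;m[:140]=0;m[225:]=0
n,l,s,ce=cv2.connectedComponentsWithStats(m)
for i in range(1,n):
    if s[i,4]>60:
        ct=cv2.findContours((l==i).astype('u1'),0,2)[0][0]; r=cv2.minAreaRect(ct); b=cv2.boxPoints(r)
        print(s[i],r); w=ray(c,b,.01);print(w.round(3).tolist(),w.mean(0).round(3))
for n,uv,z in(("knob",(334,190),.062),("rec",(287,186),.033),("pressTL",(243,162),.025),("pressTR",(360,162),.025),("pressBR",(356,224),.025),("pressBL",(237,210),.025)): print(n,ray(c,uv,z).round(3))
E
```

```text
[397 150  41  17 455] ((417.0, 158.0), (16.0, 40.0), 90.0)
[[0.652, -0.245, 0.01], [0.653, -0.391, 0.01], [0.595, -0.389, 0.01], [0.593, -0.245, 0.01]] [ 0.623 -0.318  0.01 ]
[385 187  43  26 614] ((405.84320068359375, 199.03758239746094), (41.23999786376953, 16.0), 16.260204315185547)
[[0.467, -0.197, 0.01], [0.522, -0.213, 0.01], [0.482, -0.355, 0.01], [0.427, -0.338, 0.01]] [ 0.474 -0.275  0.01 ]
knob [[ 0.498 -0.018  0.062]]
rec [[0.514 0.146 0.033]]
pressTL [[0.6   0.305 0.025]]
pressTR [[ 0.603 -0.111  0.025]]
pressBR [[ 0.383 -0.097  0.025]]
pressBL [[0.429 0.322 0.025]]
```

View pics/crop1.png

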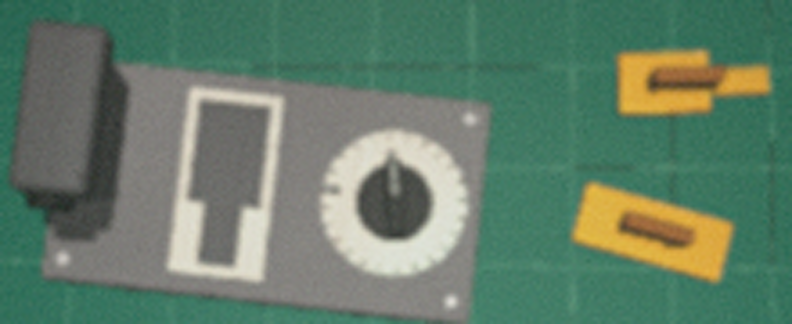

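The crop shows the die with its tang at crop (695,85), head toward +y. The plain die is at (653,230). On the press, the recess has its wide part at the top (+x). The pointer is at about (390,155), roughly world +x. The dark lug is at about (328,190), roughly +y, so the turn is about 80° counterclockwise. Moving above the knob now.

```bash
python3 -m crank '[{"jaw":100,"x":20,"y":-20,"z":-10},{"jaw":100,"x":42,"y":-42,"z":-10},{"jaw":100,"x":42,"y":-42,"z":-10},{"jaw":100,"x":42,"y":-42,"z":-10},{"jaw":100,"x":42,"y":-42,"z":-10},{"jaw":100,"x":42,"y":-42,"z":-5},{"jaw":100,"x":42,"y":-42,"z":-5},{"jaw":100,"x":42,"y":-42},{"jaw":100,"x":42,"y":-42},{"jaw":100,"x":42,"y":-42},{"jaw":100,"x":20,"y":-27}]'; python3 -m crank '[{"jaw":100,"az":8},{"jaw":100,"az":8},{"jaw":100,"az":8},{"jaw":100}]'; python3 - <<'E'
from h import *
print(readout.get_obs()["q"].round(3)); c,p,d=shoot("wrist","w1"); print(-c["R"].T@c["t"]); print(c["R"].round(2))
E
```

```text
[ 1.024  0.478  0.022  1.556 -0.011  1.109 -0.083]
[ 0.35930292 -0.57693891  0.37250482]
[[ 0.42 -0.91 -0.  ]
 [-0.86 -0.4   0.32]
 [-0.29 -0.13 -0.95]]schema error: expected keys jaw, x, y, z, ax, ay, az
schema error: expected keys jaw, x, y, z, ax, ay, az
```

View pics/w1.png

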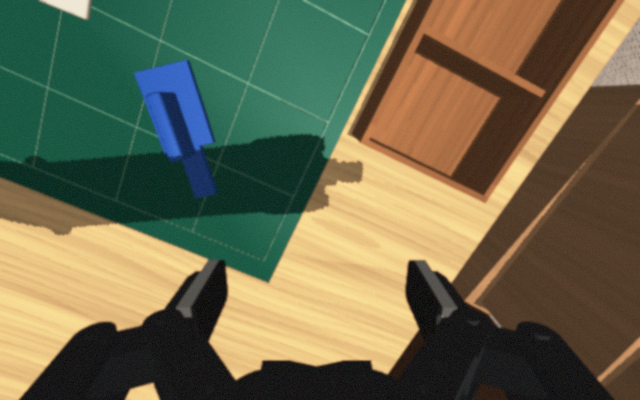

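The rows were refused because every key must be given. The view shows only the blue look-alike at (180,130), and the fingers at the bottom edge. Retrying with full rows.

```bash
python3 -m crank '[{"jaw":100,"x":20,"y":-20,"z":-10,"ax":0,"ay":0,"az":0},{"jaw":100,"x":42,"y":-42,"z":-10,"ax":0,"ay":0,"az":0},{"jaw":100,"x":42,"y":-42,"z":-10,"ax":0,"ay":0,"az":0},{"jaw":100,"x":42,"y":-42,"z":-10,"ax":0,"ay":0,"az":0},{"jaw":100,"x":42,"y":-42,"z":-10,"ax":0,"ay":0,"az":0},{"jaw":100,"x":42,"y":-42,"z":-5,"ax":0,"ay":0,"az":0},{"jaw":100,"x":42,"y":-42,"z":-5,"ax":0,"ay":0,"az":0},{"jaw":100,"x":42,"y":-42,"z":0,"ax":0,"ay":0,"az":0},{"jaw":100,"x":42,"y":-42,"z":0,"ax":0,"ay":0,"az":0},{"jaw":100,"x":42,"y":-42,"z":0,"ax":0,"ay":0,"az":0},{"jaw":100,"x":20,"y":-27,"z":0,"ax":0,"ay":0,"az":0}]'; python3 -m crank '[{"jaw":100,"x":0,"y":0,"z":0,"ax":0,"ay":0,"az":8},{"jaw":100,"x":0,"y":0,"z":0,"ax":0,"ay":0,"az":8},{"jaw":100,"x":0,"y":0,"z":0,"ax":0,"ay":0,"az":8},{"jaw":100,"x":0,"y":0,"z":0,"ax":0,"ay":0,"az":0}]'; python3 - <<'E'
from h import *
print(readout.get_obs()["q"].round(3)); c,p,d=shoot("wrist","w2"); shoot("top","t2"); print(-c["R"].T@c["t"]); print(c["R"].round(2))
E
```

```text
t: 1.52
eef_pos: [0.4852, -0.0453, 0.2524]
tool_rot: [-0.0, 0.976, 0.219, 0.0]
contact_force: [-0.8, -0.2, 0.2]
gripper_width: 0.999
t: 2.02
eef_pos: [0.4844, -0.0487, 0.2522]
tool_rot: [0.0, 1.0, 0.011, -0.0]
contact_force: [-0.5, -0.5, 0.2]
gripper_width: 0.999
[ 0.272  0.128 -0.328  1.899  0.046  1.122 -1.622]
[ 0.56481627 -0.0476389   0.43318411]
[[ 0.02 -1.    0.  ]
 [-0.95 -0.02  0.32]
 [-0.32 -0.01 -0.95]]
```

View pics/w2.png

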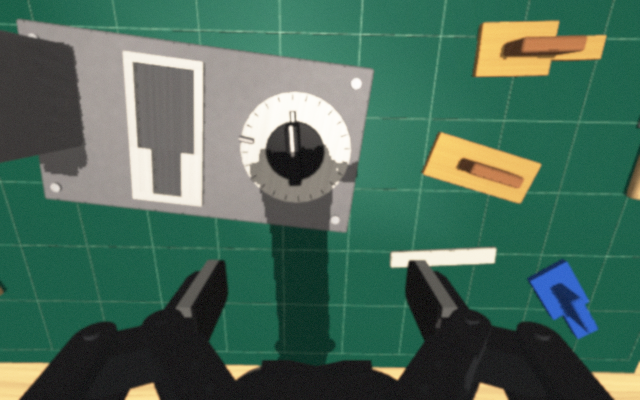

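The view shows the whole workspace: knob at (295,150), lug at (247,141), recess at (165,130), die at (535,47). The nose direction is ambiguous between (292,117) and (295,182), so I'll crop in.

```bash
python3 - <<'E'
from h import *
c,p,d=load("w2")
im=cv2.resize(p[80:215,110:370],None,fx=3,fy=3,interpolation=cv2.INTER_CUBIC)
cv2.imwrite("pics/crop2.png",im[:,:,::-1])
for n,uv,z in(("lug",(247,140.5),.038),("barline",(292,140),.075),("knobdisc",(295,150),.036),("noseU",(292,117),.03),("nub",(295,182),.03)): print(n,ray(c,uv,z).round(4))
# ring: white pixels, circle at z .028
hsv=cv2.cvtColor(p,cv2.COLOR_RGB2HSV)
print([ (n,ray(c,uv,.025).round(3).tolist()) for n,uv in (("screwTR",(356,84)),("screwBR",(335,221)),("screwBL",(55,188)))])
E
```

```text
lug [[0.5102 0.038  0.038 ]]
barline [[ 0.5169 -0.0213  0.075 ]]
knobdisc [[ 0.4992 -0.0222  0.036 ]]
noseU [[ 0.5395 -0.0181  0.03  ]]
nub [[ 0.4553 -0.0217  0.03  ]]
[('screwTR', [[0.58, -0.097, 0.025]]), ('screwBR', [[0.398, -0.078, 0.025]]), ('screwBL', [[0.439, 0.304, 0.025]])]
```

View pics/crop2.png

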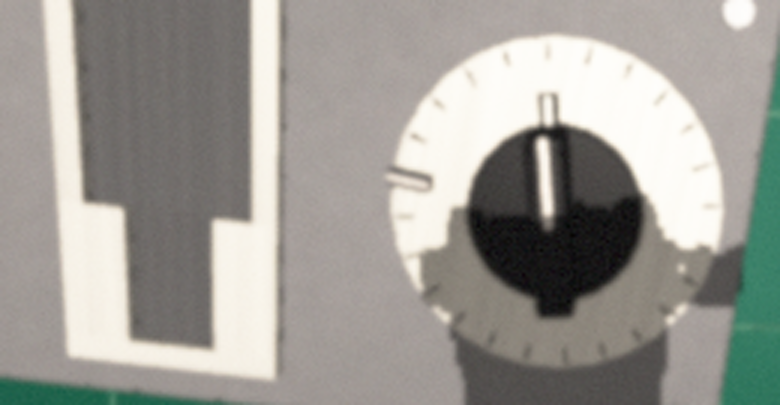

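The white-lined nose at crop (548,108) is the pointer; the lower protrusion is just the far end of the bar. The lug is at (388..430, 174..184). Now computing the knob axis and angles.

```bash
python3 - <<'E'
from h import *
from scipy.optimize import least_squares
c,p,d=load("w2")
cr=lambda a:np.float64(a)/3+[110,80]-1/3
W=ray(c,cr([(552,35),(390,200),(722,205),(563,368),(438,87),(668,85)]),.028)[:,:2]
s=least_squares(lambda v:np.hypot(*(W-v[:2]).T)-v[2],[.5,-.02,.07]); print("ring",s.x,s.fun)
k=s.x[:2]
print("tip",np.degrees(np.arctan2(*(ray(c,cr([(548,95),(548,118)]),.036)[:,:2]-k).T[::-1])))
L=ray(c,cr([(543,140),(549,228)]),.075)[:,:2];print("line",np.degrees(np.arctan2(*(L[0]-L[1])[::-1])),L)
print("lug",np.degrees(np.arctan2(*(ray(c,cr([(388,174),(430,184)]),.038)[:,:2]-k).T[::-1])))
scr=ray(c,[(356,84),(335,221),(55,188)],.025)[:,:2];e=scr[1]-scr[2];print("press -y dir deg",np.degrees(np.arctan2(e[1],e[0])))
th=np.arctan2(e[1],e[0])+np.pi/2;bx=np.array([np.cos(th),np.sin(th)]);by=np.array([-bx[1],bx[0]]);print("yaw",np.degrees(th),"bed",k+.165*by)
o,R=yaw_tool();g=np.r_[k,.062-.019]-o["eef_pos"];print("TCP to knob grip, tool mm",1000*R.T@g, R[:,0])
E
```

```text
ring [ 0.49736788 -0.0218547   0.07167588] [ 8.24720722e-04  3.41476067e-04  1.94835166e-04 -8.44534538e-05
 -7.44977694e-04 -5.31600807e-04]
tip [3.35199521 4.16953127]
line 3.656695830402361 [[ 0.53211088 -0.01984361]
 [ 0.49898272 -0.02196077]]
lug [76.97017221 76.72288682]
press -y dir deg -96.10788215691626
yaw -6.107882156916264 bed [0.51492402 0.14220864]
TCP to knob grip, tool mm [ 13.57319247 -26.60031293 209.27014163] [ 9.99740664e-01  2.27706882e-02 -3.17027885e-04]
```

```bash
python3 -m crank '[{"jaw":60,"x":7,"y":-13,"z":10,"ax":0,"ay":0,"az":-2.4},{"jaw":60,"x":6.5,"y":-13,"z":40,"ax":0,"ay":0,"az":0},{"jaw":60,"x":0,"y":0,"z":50,"ax":0,"ay":0,"az":0},{"jaw":60,"x":0,"y":0,"z":50,"ax":0,"ay":0,"az":0},{"jaw":60,"x":0,"y":0,"z":40,"ax":0,"ay":0,"az":0},{"jaw":60,"x":0,"y":0,"z":15,"ax":0,"ay":0,"az":0},{"jaw":60,"x":0,"y":0,"z":0,"ax":0,"ay":0,"az":0},{"jaw":60,"x":0,"y":0,"z":0,"ax":0,"ay":0,"az":0}]' 40; python3 - <<'E'
from h import *
o,R=yaw_tool();g=np.array([.4974,-.0219,.047])-o["eef_pos"];print("err tool mm",1000*R.T@g,np.degrees(np.arctan2(R[1,0],R[0,0])),o["joint_vel"].round(3))
E
```

```text
t: 3.12
eef_pos: [0.4985, -0.0219, 0.0488]
tool_rot: [-0.0, 1.0, 0.031, 0.001]
contact_force: [0.2, 0.2, 0.1]
gripper_width: 0.6
err tool mm [-1.07465646 -0.08258053  1.76104758] 3.575623654918114 [ 0.004 -0.011  0.002 -0.002  0.002 -0.002 -0.002]
```

Close enough. Next I'll grip, then turn 73° counterclockwise (negative az).

```bash
python3 -m crank '[{"jaw":0,"x":-1,"y":0,"z":0,"ax":0,"ay":0,"az":0},{"jaw":0,"x":0,"y":0,"z":0,"ax":0,"ay":0,"az":0},{"jaw":0,"x":0,"y":0,"z":0,"ax":0,"ay":0,"az":0},{"jaw":0,"x":0,"y":0,"z":0,"ax":0,"ay":0,"az":0},{"jaw":0,"x":0,"y":0,"z":0,"ax":0,"ay":0,"az":0},{"jaw":0,"x":0,"y":0,"z":0,"ax":0,"ay":0,"az":0}]' 40;  python3 -m crank '[{"jaw":0,"x":0,"y":0,"z":0,"ax":0,"ay":0,"az":-4},{"jaw":0,"x":0,"y":0,"z":0,"ax":0,"ay":0,"az":-8},{"jaw":0,"x":0,"y":0,"z":0,"ax":0,"ay":0,"az":-8},{"jaw":0,"x":0,"y":0,"z":0,"ax":0,"ay":0,"az":-8},{"jaw":0,"x":0,"y":0,"z":0,"ax":0,"ay":0,"az":-8},{"jaw":0,"x":0,"y":0,"z":0,"ax":0,"ay":0,"az":-8},{"jaw":0,"x":0,"y":0,"z":0,"ax":0,"ay":0,"az":-8},{"jaw":0,"x":0,"y":0,"z":0,"ax":0,"ay":0,"az":-8},{"jaw":0,"x":0,"y":0,"z":0,"ax":0,"ay":0,"az":-8},{"jaw":0,"x":0,"y":0,"z":0,"ax":0,"ay":0,"az":-5},{"jaw":0,"x":0,"y":0,"z":0,"ax":0,"ay":0,"az":0},{"jaw":0,"x":0,"y":0,"z":0,"ax":0,"ay":0,"az":0}]';python3 - <<'E'
from h import *
o,R=yaw_tool();print(np.degrees(np.arctan2(R[1,0],R[0,0])),o["joint_vel"].round(3),o["torque"].round(2))
E
```

```text
t: 3.88
eef_pos: [0.496, -0.0223, 0.0474]
tool_rot: [-0.0, 1.0, 0.031, -0.0]
contact_force: [-0.5, -0.3, 0.3]
gripper_width: 0.001
t: 5.38
eef_pos: [0.496, -0.0224, 0.0474]
tool_rot: [-0.0, 0.786, 0.619, -0.0]
contact_force: [-0.0, -0.5, -1.2]
gripper_width: 0.0
76.42939533823683 [-0.004 -0.001  0.002  0.001 -0.001  0.     0.005] [ 0.03 -0.06  0.01]
```

The opening reads 0, so the fingers may not hold the bar. Looking again.

```bash
python3 - <<'E'
from h import *
c,p,d=shoot("wrist","w3"); c2,p2,d2=shoot("scene","s3")
a=p; b=cv2.resize(p2[150:280,240:440],(640,416),interpolation=cv2.INTER_CUBIC)
b=cv2.resize(b,(400,260)); a=cv2.resize(a[150:],(400,156+0)) if 0 else cv2.resize(a,(400,250))
cv2.imwrite("pics/m3.png",np.vstack([a,b])[:,:,::-1])
E
```

```text
(no output)
```

View pics/m3.png

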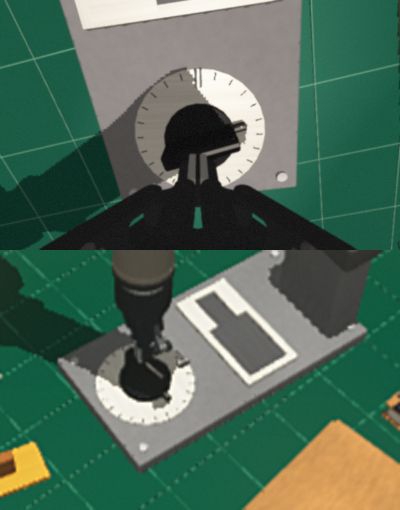

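```bash
python3 - <<'E'
from h import *
for n,pts in (("w2",[(292,140),(292,130),(280,140),(247,140),(310,120),(210,180),(356,90),(400,200)]),("w3",[(325,200),(350,240),(380,234),(320,245),(310,265),(330,265),(385,195),(250,200),(440,150)])):
    c,p,d=load(n); 
    for u,v in pts:
        K,D=KD(c); s=cv2.undistortPoints(np.float64([[[u,v]]]),K,D)[0,0]; zz=d[v,u]
        print(n,(u,v),p[v,u],(c["R"].T@(np.r_[s,1]*zz-c["t"])).round(4))
    if n=="w3": print("TCP px",proj(c,[[.496,-.0224,.0474],[.496,-.0224,.0664]]),"bar corners",proj(c,[[.4974+s*.036,-.0219+s*.002,.075] for s in(-1,0,1)]))
E
python3 - <<'E'
import cv2
p=cv2.imread("pics/w3.png");cv2.imwrite("pics/c3.png",cv2.resize(p[90:330,190:450],None,fx=2.4,fy=2.4,interpolation=2).clip(0,255)*1)
import numpy as np
q=cv2.imread("pics/c3.png").astype(float);cv2.imwrite("pics/c3.png",(255*(q/255)**.5).astype("u1"))
E
```

```text
w2 (292, 140) [244 237 229] [ 0.5168 -0.0212  0.0743]
w2 (292, 130) [224 216 202] [ 0.528  -0.0213  0.0741]
w2 (280, 140) [69 67 67] [ 0.512  -0.0038  0.0407]
w2 (247, 140) [228 219 207] [0.5107 0.0381 0.0374]
w2 (310, 120) [254 252 248] [ 0.5361 -0.0406  0.0269]
w2 (210, 180) [163 156 152] [0.4543 0.0935 0.0249]
w2 (356, 90) [189 181 175] [ 0.573  -0.0968  0.0258]
w2 (400, 200) [ 51 121  96] [ 0.4235 -0.1732  0.0019]
w3 (325, 200) [23 22 23] [ 0.5049 -0.0064  0.0402]
w3 (350, 240) [138 128 121] [ 0.5147 -0.0204  0.075 ]
w3 (380, 234) [123 117 108] [ 0.5311 -0.0205  0.0752]
w3 (320, 245) [35 35 29] [ 0.4981 -0.0194  0.075 ]
w3 (310, 265) [88 85 80] [ 0.495  -0.012   0.1073]
w3 (330, 265) [84 80 77] [ 0.5035 -0.0141  0.1072]
w3 (385, 195) [84 79 73] [ 0.5444 -0.0162  0.0287]
w3 (250, 200) [131 124 115] [0.4548 0.0015 0.0278]
w3 (440, 150) [148 141 136] [0.585  0.0044 0.0248]
TCP px [[317.29782667 230.07183417]
 [317.40950201 243.54417244]] bar corners [[257.89798367 266.02700327]
 [319.7358052  249.24342444]
 [384.00024256 231.84817162]]
```

View pics/c3.png

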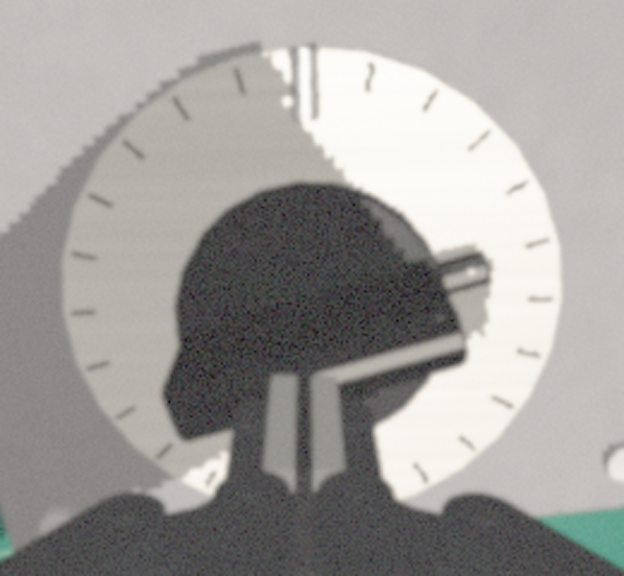

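```bash
python3 - <<'E'
from h import *
for n,us in (("w3",(308,327)),("w1",(215,))):
    if n=="w1":
        continue
    c,p,d=load(n); K,D=KD(c)
    for u in us:
      for v in range(242,272,3):
        s=cv2.undistortPoints(np.float64([[[u,v]]]),K,D)[0,0]
        print(n,(u,v),p[v,u].mean().round(),(c["R"].T@(np.r_[s,1]*d[v,u]-c["t"])).round(4))
    c4,p4,d4=load("s3"); print(proj(c4,[[.496,-.0224,.0474],[.496,-.0224,.0664],[.496,-.0224,.075]]))
    o=readout.get_obs(); print(o["eef_pos"],o["gripper_width"])
    uv=proj(c4,[[.496,-.0224,.07]])[0].astype(int); q=p4[uv[1]-40:uv[1]+30,uv[0]-45:uv[0]+45]
    q=(255*(cv2.resize(q,None,fx=7,fy=7,interpolation=2)/255.)**.5).astype("u1"); 
    for X in ([.496,-.0224,.0474],):
        a=(proj(c4,[X])[0]-[uv[0]-45,uv[1]-40])*7; cv2.drawMarker(q,tuple(int(t) for t in a),(255,0,0),0,20,2)
    cv2.imwrite("pics/c4.png",q[:,:,::-1])
E
```

```text
w3 (308, 242) 21.0 [ 0.492  -0.0167  0.0739]
w3 (308, 245) 37.0 [ 0.4918 -0.0179  0.0749]
w3 (308, 248) 87.0 [ 0.4937 -0.0118  0.0908]
w3 (308, 251) 85.0 [ 0.4939 -0.0116  0.0945]
w3 (308, 254) 85.0 [ 0.4941 -0.0111  0.0984]
w3 (308, 257) 88.0 [ 0.4939 -0.0121  0.0995]
w3 (308, 260) 85.0 [ 0.4939 -0.0121  0.1023]
w3 (308, 263) 87.0 [ 0.494  -0.012   0.1052]
w3 (308, 266) 87.0 [ 0.4942 -0.0115  0.1087]
w3 (308, 269) 85.0 [ 0.494  -0.0124  0.1096]
w3 (327, 242) 34.0 [ 0.5022 -0.0187  0.0748]
w3 (327, 245) 112.0 [ 0.5018 -0.0209  0.0738]
w3 (327, 248) 88.0 [ 0.5029 -0.0135  0.0919]
w3 (327, 251) 83.0 [ 0.5027 -0.0136  0.0948]
w3 (327, 254) 83.0 [ 0.5026 -0.0136  0.0977]
w3 (327, 257) 85.0 [ 0.5025 -0.0136  0.1006]
w3 (327, 260) 86.0 [ 0.5024 -0.014   0.1025]
w3 (327, 263) 87.0 [ 0.5024 -0.0136  0.1059]
w3 (327, 266) 88.0 [ 0.5022 -0.0138  0.1081]
w3 (327, 269) 82.0 [ 0.5021 -0.014   0.1102]
[[311.41135299 211.59033748]
 [311.41302052 207.7005256 ]
 [311.41378397 205.91307612]]
[ 0.49607573 -0.02230983  0.04741127] -0.0012621070801888139
```

View pics/c4.png

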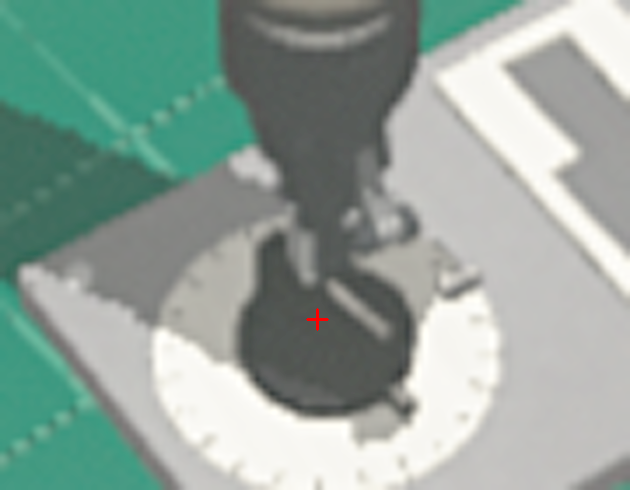

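The fingertips end at z≈0.089 by wrist depth, and the scene view shows them above the bar too. The reported TCP height is therefore about 42 mm too low, while the sideways position agrees. The knob is untouched. I'll turn back, open, and go down by about 39 mm more while watching the force.

```bash
python3 -m crank '[{"jaw":60,"x":0,"y":0,"z":0,"ax":0,"ay":0,"az":5},{"jaw":60,"x":0,"y":0,"z":0,"ax":0,"ay":0,"az":8.5},{"jaw":60,"x":0,"y":0,"z":0,"ax":0,"ay":0,"az":8.5},{"jaw":60,"x":0,"y":0,"z":0,"ax":0,"ay":0,"az":8.5},{"jaw":60,"x":0,"y":0,"z":0,"ax":0,"ay":0,"az":8.5},{"jaw":60,"x":0,"y":0,"z":0,"ax":0,"ay":0,"az":8.5},{"jaw":60,"x":0,"y":0,"z":0,"ax":0,"ay":0,"az":8.5},{"jaw":60,"x":0,"y":0,"z":0,"ax":0,"ay":0,"az":8.5},{"jaw":60,"x":0,"y":0,"z":0,"ax":0,"ay":0,"az":8},{"jaw":60,"x":0,"y":0,"z":0,"ax":0,"ay":0,"az":0}]'; python3 -m crank '[{"jaw":60,"x":1,"y":0,"z":13,"ax":0,"ay":0,"az":0},{"jaw":60,"x":0,"y":0,"z":13,"ax":0,"ay":0,"az":0},{"jaw":60,"x":0,"y":0,"z":13,"ax":0,"ay":0,"az":0},{"jaw":60,"x":0,"y":0,"z":0,"ax":0,"ay":0,"az":0}]'; python3 -m crank '[{"jaw":0,"x":0,"y":0,"z":0,"ax":0,"ay":0,"az":0},{"jaw":0,"x":0,"y":0,"z":0,"ax":0,"ay":0,"az":0},{"jaw":0,"x":0,"y":0,"z":0,"ax":0,"ay":0,"az":0},{"jaw":0,"x":0,"y":0,"z":0,"ax":0,"ay":0,"az":0},{"jaw":0,"x":0,"y":0,"z":0,"ax":0,"ay":0,"az":0},{"jaw":0,"x":0,"y":0,"z":0,"ax":0,"ay":0,"az":0}]' 40; python3 - <<'E'
from h import *
o,R=yaw_tool();print(np.degrees(np.arctan2(R[1,0],R[0,0])),o["torque"].round(2))
E
```

```text
t: 6.72
eef_pos: [0.4961, -0.0221, 0.0475]
tool_rot: [0.0, 0.999, 0.036, 0.0]
contact_force: [0.3, -1.0, 0.2]
gripper_width: 0.602
t: 7.22
eef_pos: [0.4958, -0.0222, 0.0069]
tool_rot: [-0.0, 0.999, 0.036, -0.001]
contact_force: [-0.8, -0.9, -0.5]
gripper_width: 0.597
t: 7.98
eef_pos: [0.4974, -0.0212, 0.0089]
tool_rot: [-0.0, 0.999, 0.036, 0.0]
contact_force: [-2.4, 4.6, 6.3]
gripper_width: 0.179
4.084953787295107 [ 0.92  0.52 -0.08]
```

Gripped on the bar (opening 0.18). Turning 73°.

```bash
python3 -m crank '[{"jaw":0,"x":0,"y":0,"z":-2,"ax":0,"ay":0,"az":-4},{"jaw":0,"x":0,"y":0,"z":0,"ax":0,"ay":0,"az":-8},{"jaw":0,"x":0,"y":0,"z":0,"ax":0,"ay":0,"az":-8},{"jaw":0,"x":0,"y":0,"z":0,"ax":0,"ay":0,"az":-8},{"jaw":0,"x":0,"y":0,"z":0,"ax":0,"ay":0,"az":-8},{"jaw":0,"x":0,"y":0,"z":0,"ax":0,"ay":0,"az":-8},{"jaw":0,"x":0,"y":0,"z":0,"ax":0,"ay":0,"az":-8},{"jaw":0,"x":0,"y":0,"z":0,"ax":0,"ay":0,"az":-8},{"jaw":0,"x":0,"y":0,"z":0,"ax":0,"ay":0,"az":-8},{"jaw":0,"x":0,"y":0,"z":0,"ax":0,"ay":0,"az":-5},{"jaw":0,"x":0,"y":0,"z":0,"ax":0,"ay":0,"az":0},{"jaw":0,"x":0,"y":0,"z":0,"ax":0,"ay":0,"az":0}]';python3 - <<'E'
from h import *
o,R=yaw_tool();print(np.degrees(np.arctan2(R[1,0],R[0,0])),o["torque"].round(2))
E
python3 -m crank '[{"jaw":60,"x":0,"y":0,"z":0,"ax":0,"ay":0,"az":0},{"jaw":60,"x":0,"y":0,"z":0,"ax":0,"ay":0,"az":0},{"jaw":60,"x":0,"y":0,"z":0,"ax":0,"ay":0,"az":0},{"jaw":60,"x":0,"y":0,"z":-20,"ax":0,"ay":0,"az":0},{"jaw":60,"x":0,"y":0,"z":-50,"ax":0,"ay":0,"az":0},{"jaw":100,"x":-10,"y":0,"z":-60,"ax":0,"ay":0,"az":0},{"jaw":100,"x":-50,"y":0,"z":-40,"ax":0,"ay":0,"az":0},{"jaw":100,"x":-50,"y":0,"z":-30,"ax":0,"ay":0,"az":0},{"jaw":100,"x":-20,"y":0,"z":0,"ax":0,"ay":0,"az":0},{"jaw":100,"x":0,"y":0,"z":0,"ax":0,"ay":0,"az":0},{"jaw":100,"x":0,"y":0,"z":0,"ax":0,"ay":0,"az":0}]'; python3 - <<'E'
from h import *
c,p,d=shoot("wrist","w5")
E
```

```text
t: 9.48
eef_pos: [0.4984, -0.0223, 0.0092]
tool_rot: [0.0, 0.782, 0.623, 0.002]
contact_force: [8.3, 2.2, -21.1]
gripper_width: 0.178
77.03709346920398 [ 0.42 -2.    0.08]
t: 10.85
eef_pos: [0.4681, -0.1463, 0.2092]
tool_rot: [-0.0, 0.782, 0.623, 0.0]
contact_force: [0.7, 0.2, 0.3]
gripper_width: 0.999
```

View pics/w5.png

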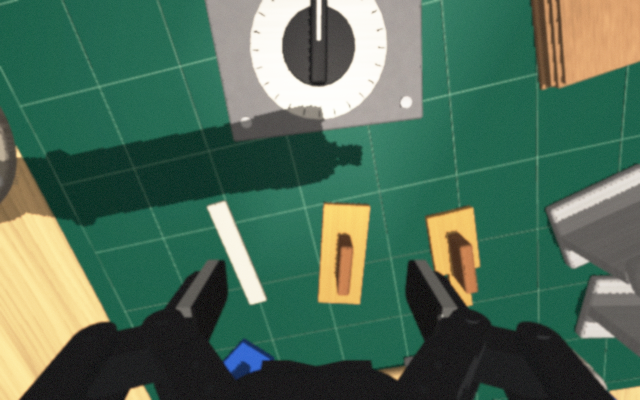

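The knob's bar now points up in the image, toward the lug direction. The plain die is at (345,255) and the tanged die at (455,255). Measuring the bar angle and the die pose.

```bash
python3 - <<'E'
from h import *
c,p,d=load("w5"); g=p.min(2).astype(int)
P=[(306+np.average(np.arange(26),weights=np.clip(g[v,306:332]-110,0,None)+1e-6),v) for v in range(3,38,3)]; print(np.round(P[::4],1).tolist())
L=ray(c,P,.075)[:,:2]; v=cv2.fitLine(np.float32(L),2,0,.01,.01).ravel()[:2]; print("line yaw",np.degrees(np.arctan2(v[1],v[0])))
for n,lim in(("w2",(470,0,612,85)),("w5",(420,200,490,310))):
    c,p,d=load(n); h=cv2.cvtColor(p,cv2.COLOR_RGB2HSV); m=cv2.inRange(h,(14,120,150),(30,255,255)); z=m*0; a=lim; z[a[1]:a[3],a[0]:a[2]]=m[a[1]:a[3],a[0]:a[2]]
    z=cv2.morphologyEx(z,cv2.MORPH_OPEN,np.ones((3,3)))
    ct=max(cv2.findContours(z,0,1)[0],key=cv2.contourArea)[:,0]; W=ray(c,ct,.01)[:,:2]
    r=cv2.minAreaRect(np.float32(W*1000)); print(n,"die",r)
    # rib top: by depth
    K,D=KD(c); ys,xs=np.mgrid[a[1]:a[3],a[0]:a[2]]; s=cv2.undistortPoints(np.float64(np.c_[xs.ravel(),ys.ravel()]).reshape(-1,1,2),K,D)[:,0]
    X=(np.c_[s,np.ones(len(s))]*d[ys.ravel(),xs.ravel()][:,None]-c["t"])@c["R"]
    T=X[(X[:,2]>.044)&(X[:,2]<.056)&(X[:,1]<-.2)]; print("rib",len(T),np.median(T[:,2]),cv2.minAreaRect(np.float32(T[:,:2]*1000)))
E
```

```text
[[318.7, 3.0], [318.4, 15.0], [318.3, 27.0]]
line yaw 76.07678
w2 die ((624.9666748046875, -321.4433898925781), (60.24060821533203, 150.4508056640625), 2.192713737487793)
rib 1038 0.04921000975439177 ((624.825439453125, -309.2550048828125), (16.93598747253418, 69.5709457397461), 2.7337024211883545)
w5 die ((624.4921264648438, -320.80059814453125), (60.67451477050781, 150.05516052246094), 2.080991268157959)
rib 673 0.049359345182325653 ((623.9846801757812, -309.974365234375), (16.52121925354004, 69.88927459716797), 1.1466776132583618)
```

Pointer measures 76–77° against the lug at 76.8°. The die is centred at (0.6247,-0.321), yaw 92°, with its rib at (0.6245,-0.3095). Next I'll go above the rib.

```bash
python3 -m crank '[{"jaw":70,"x":-15,"y":25,"z":0,"ax":0,"ay":0,"az":0},{"jaw":70,"x":-31,"y":47,"z":0,"ax":0,"ay":0,"az":0},{"jaw":70,"x":-31,"y":47,"z":0,"ax":0,"ay":0,"az":0},{"jaw":70,"x":-31,"y":47,"z":20,"ax":0,"ay":0,"az":0},{"jaw":70,"x":-15.8,"y":23,"z":30,"ax":0,"ay":0,"az":0},{"jaw":70,"x":0,"y":0,"z":40,"ax":0,"ay":0,"az":-7.5},{"jaw":70,"x":0,"y":0,"z":45,"ax":0,"ay":0,"az":-7.6},{"jaw":70,"x":0,"y":0,"z":25,"ax":0,"ay":0,"az":0},{"jaw":70,"x":0,"y":0,"z":0,"ax":0,"ay":0,"az":0},{"jaw":70,"x":0,"y":0,"z":0,"ax":0,"ay":0,"az":0}]'; python3 - <<'E'
from h import *
o,R=yaw_tool();g=np.array([.6245,-.3095,-.02])-o["eef_pos"];print("to go mm",1000*R.T@g,np.degrees(np.arctan2(R[1,0],R[0,0])),o["q"].round(2))
c,p,d=shoot("wrist","w6"); h=cv2.cvtColor(p,cv2.COLOR_RGB2HSV)
K,D=KD(c); ys,xs=np.mgrid[0:400,0:640]; s=cv2.undistortPoints(np.float64(np.c_[xs.ravel(),ys.ravel()]).reshape(-1,1,2),K,D)[:,0]
X=(np.c_[s,np.ones(len(s))]*d.ravel()[:,None]-c["t"])@c["R"]
T=X[(X[:,2]>.044)&(X[:,2]<.056)&(np.hypot(*(X[:,:2]-[.6245,-.3095]).T)<.05)]; print("rib",len(T),cv2.minAreaRect(np.float32(T[:,:2]*1000)) if len(T)>50 else 0)
F=X[(np.abs(X[:,2]-.11)<.03)&(np.hypot(*(X[:,:2]-o["eef_pos"][:2]).T)<.06)]; print("finger zmin",np.percentile(F[:,2],[0,1,5]),"fingers mid",[(F[F[:,0]<o["eef_pos"][0],0].max()+F[F[:,0]>o["eef_pos"][0],0].min())/2, F[:,1].max()])
E
```

```text
t: 12.15
eef_pos: [0.6259, -0.3098, 0.0506]
tool_rot: [0.001, 0.693, 0.721, 0.001]
contact_force: [0.3, 0.6, 0.6]
gripper_width: 0.697
to go mm [ 0.3333331  -1.53072642 70.58281816] 92.20900127995104 [ 0.77  0.73 -0.61  1.57  0.47  0.98  0.06]
rib 2488 ((625.123779296875, -310.0384521484375), (16.026165008544922, 69.5046615600586), 1.878075361251831)
finger zmin [0.09281109 0.09611903 0.10026146] fingers mid [np.float64(0.6249974052318495), np.float64(-0.29492038464485915)]
```

```bash
python3 -m crank '[{"jaw":70,"x":0,"y":-1,"z":20,"ax":0,"ay":0,"az":0},{"jaw":70,"x":0,"y":0,"z":25,"ax":0,"ay":0,"az":0},{"jaw":70,"x":0,"y":0,"z":15,"ax":0,"ay":0,"az":0},{"jaw":70,"x":0,"y":0,"z":8,"ax":0,"ay":0,"az":0},{"jaw":70,"x":0,"y":0,"z":0,"ax":0,"ay":0,"az":0},{"jaw":0,"x":0,"y":0,"z":0,"ax":0,"ay":0,"az":0},{"jaw":0,"x":0,"y":0,"z":0,"ax":0,"ay":0,"az":0},{"jaw":0,"x":0,"y":0,"z":0,"ax":0,"ay":0,"az":0},{"jaw":0,"x":0,"y":0,"z":0,"ax":0,"ay":0,"az":0},{"jaw":0,"x":0,"y":0,"z":0,"ax":0,"ay":0,"az":0},{"jaw":0,"x":0,"y":0,"z":0,"ax":0,"ay":0,"az":0}]' 60
```

```text
t: 13.58
eef_pos: [0.6245, -0.311, -0.0175]
tool_rot: [0.001, 0.694, 0.72, 0.0]
contact_force: [-0.0, -0.5, 5.5]
gripper_width: 0.174
```

```bash
python3 -m crank '[{"jaw":0,"x":0,"y":0,"z":-10,"ax":0,"ay":0,"az":0},{"jaw":0,"x":0,"y":0,"z":-25,"ax":0,"ay":0,"az":0},{"jaw":0,"x":0,"y":0,"z":-40,"ax":0,"ay":0,"az":0},{"jaw":0,"x":0,"y":0,"z":-40,"ax":0,"ay":0,"az":0},{"jaw":0,"x":0,"y":0,"z":-25,"ax":0,"ay":0,"az":0},{"jaw":0,"x":0,"y":0,"z":0,"ax":0,"ay":0,"az":0},{"jaw":0,"x":0,"y":0,"z":0,"ax":0,"ay":0,"az":0}]'; python3 - <<'E'
from h import *
o,R=yaw_tool();print(np.degrees(np.arctan2(R[1,0],R[0,0])),o["torque"].round(2))
c,p,d=shoot("wrist","w7")
E
```

```text
t: 14.45
eef_pos: [0.6226, -0.3107, 0.1206]
tool_rot: [-0.001, 0.694, 0.72, -0.0]
contact_force: [-0.4, 0.6, -3.9]
gripper_width: 0.18
92.14372682701796 [0.   0.05 0.02]
```

View pics/w7.png

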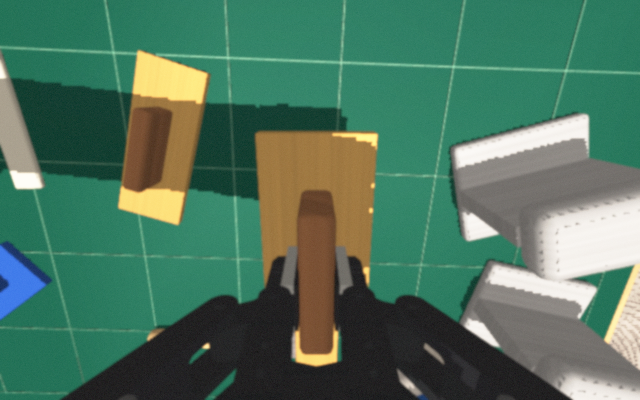

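The die is held by its rib, head up in the image toward (315,135), and level, with about 4 N of weight. Next I'll measure the die in the hand and refine the bed pose by depth.

```bash
cat >> h.py <<'E'
def cloud(c,d):
    K,D=KD(c); ys,xs=np.mgrid[0:400,0:640]; s=cv2.undistortPoints(np.float64(np.c_[xs.ravel(),ys.ravel()]).reshape(-1,1,2),K,D)[:,0]
    return (np.c_[s,np.ones(len(s))]*d.ravel()[:,None]-c["t"])@c["R"]
def brass(p,x0,x1,y0,y1):
    m=cv2.inRange(cv2.cvtColor(p,cv2.COLOR_RGB2HSV),(14,100,60),(30,255,255)); z=m*0; z[y0:y1,x0:x1]=m[y0:y1,x0:x1]; return z
E
python3 - <<'E'
from h import *
c,p,d=load("w7"); m=brass(p,230,400,110,240).ravel()>0; X=cloud(c,d)[m]; A=np.c_[X[:,:2],np.ones(len(X))]
k=np.linalg.lstsq(A,X[:,2],rcond=None)[0]; print("plate tilt",k[:2],"z",np.median(X[:,2]),len(X))
zt=np.median(X[:,2]); W=ray(c,[(257,132),(376,134),(264,270),(370,270)],zt)[:,:2]
mid=(W[0]+W[1])/2; e=W[1]-W[0]; print("head edge mid",mid,"width",np.hypot(*e),"die yaw deg",np.degrees(np.arctan2(e[1],e[0]))+90, "side yaws",[np.degrees(np.arctan2(*(W[i]-W[i+2])[::-1])) for i in(0,1)])
th=np.radians(92.1);print("origin in plan",mid-.075*np.array([np.cos(th),np.sin(th)]), "at eef .6226 -.3107")
for n in("w2","t2","top0"):
    if n=="top0": c=eyes.calibration("top");p=cv2.imread("pics/top0.png")[:,:,::-1];d=np.load("pics/top0.npy")
    else: c,p,d=load(n)
    X=cloud(c,d); R=(abs(X[:,0]-.515)<.12)&(abs(X[:,1]-.142)<.085)
    g=(p.min(2).ravel()>170)
    T=X[R&g&(X[:,2]>.03)&(X[:,2]<.037)]; print(n,"frame",len(T),np.median(T[:,2]) if len(T) else 0,cv2.minAreaRect(np.float32(T[:,:2]*1000)) if len(T)>20 else 0)
    m=(R&g).reshape(400,640).astype("u1"); m=cv2.morphologyEx(m,cv2.MORPH_OPEN,np.ones((2,2),"u1")); ct=max(cv2.findContours(m,0,1)[0],key=cv2.contourArea)
    print(" outer by ray z.033",cv2.minAreaRect(np.float32(ray(c,ct[:,0],.033)[:,:2]*1000)))
E
```

```text
plate tilt [0.10899414 0.11965908] z 0.14766254967471842 10996
head edge mid [ 0.61950962 -0.24721351] width 0.05787771864900515 die yaw deg 91.15208739062567 side yaws [np.float64(91.60239951490098), np.float64(92.99863811381775)]
origin in plan [ 0.6222579  -0.32216313] at eef .6226 -.3107
w2 frame 4541 0.03233594147477707 ((514.3058471679688, 142.578369140625), (93.07893371582031, 182.79042053222656), 84.20165252685547)
 outer by ray z.033 ((513.747314453125, 141.36412048339844), (93.75223541259766, 184.90606689453125), 84.12059783935547)
t2 frame 296 0.03277337647104209 ((515.7233276367188, 144.98641967773438), (90.27318572998047, 179.49447631835938), 84.16770935058594)
 outer by ray z.033 ((511.90185546875, 141.16104125976562), (89.96796417236328, 179.11624145507812), 83.92912292480469)
top0 frame 345 0.033196855769594816 ((516.165283203125, 144.7413787841797), (91.22323608398438, 180.8662567138672), 83.82393646240234)
 outer by ray z.033 ((512.2959594726562, 141.16546630859375), (91.29448699951172, 180.8136749267578), 84.4599838256836)
```

Bed at (0.514, 0.142), yaw -5.9°. The die origin sits 11.5 mm behind the grip along its x. Target for the reported TCP: (0.5254, 0.1408), yaw -5.9°. Carrying the die over at height.

```bash
python3 -m crank '[{"jaw":0,"x":20,"y":-3,"z":0,"ax":0,"ay":0,"az":0},{"jaw":0,"x":45,"y":-8,"z":0,"ax":0,"ay":0,"az":0},{"jaw":0,"x":50,"y":-9,"z":0,"ax":0,"ay":0,"az":0},{"jaw":0,"x":50,"y":-9,"z":0,"ax":0,"ay":0,"az":0},{"jaw":0,"x":50,"y":-9,"z":0,"ax":0,"ay":0,"az":0},{"jaw":0,"x":50,"y":-9,"z":0,"ax":0,"ay":0,"az":0},{"jaw":0,"x":50,"y":-9,"z":0,"ax":0,"ay":0,"az":0},{"jaw":0,"x":45,"y":-9,"z":0,"ax":0,"ay":0,"az":0},{"jaw":0,"x":35,"y":-7,"z":0,"ax":0,"ay":0,"az":0},{"jaw":0,"x":15,"y":0,"z":0,"ax":0,"ay":0,"az":0},{"jaw":0,"x":0,"y":0,"z":0,"ax":0,"ay":0,"az":0}]'; python3 -m crank '[{"jaw":0,"x":0,"y":0,"z":0,"ax":0,"ay":0,"az":5},{"jaw":0,"x":0,"y":0,"z":0,"ax":0,"ay":0,"az":9},{"jaw":0,"x":0,"y":0,"z":0,"ax":0,"ay":0,"az":10},{"jaw":0,"x":0,"y":0,"z":0,"ax":0,"ay":0,"az":10},{"jaw":0,"x":0,"y":0,"z":0,"ax":0,"ay":0,"az":10},{"jaw":0,"x":0,"y":0,"z":0,"ax":0,"ay":0,"az":10},{"jaw":0,"x":0,"y":0,"z":0,"ax":0,"ay":0,"az":10},{"jaw":0,"x":0,"y":0,"z":0,"ax":0,"ay":0,"az":10},{"jaw":0,"x":0,"y":0,"z":0,"ax":0,"ay":0,"az":10},{"jaw":0,"x":0,"y":0,"z":0,"ax":0,"ay":0,"az":9},{"jaw":0,"x":0,"y":0,"z":0,"ax":0,"ay":0,"az":5},{"jaw":0,"x":0,"y":0,"z":0,"ax":0,"ay":0,"az":0}]'; python3 - <<'E'
from h import *
o,R=yaw_tool();g=np.array([.5254,.1408,.06])-o["eef_pos"];print("to go mm",1000*R.T@g,np.degrees(np.arctan2(R[1,0],R[0,0])),o["q"].round(2),o["torque"].round(2))
E
```

```text
t: 15.88
eef_pos: [0.5357, 0.0975, 0.1212]
tool_rot: [-0.0, 0.693, 0.721, -0.0]
contact_force: [0.7, -0.5, -2.8]
gripper_width: 0.178
t: 17.38
eef_pos: [0.5364, 0.0945, 0.1212]
tool_rot: [0.0, 0.999, -0.052, -0.0]
contact_force: [-0.3, 0.3, -3.7]
gripper_width: 0.175
to go mm [-15.75535736 -45.00850277  61.12659158] -5.94217412165914 [ 0.03  0.38 -0.39  1.92  0.18  0.88 -2.13] [-0.03  0.08  0.01]
```

```bash
python3 -m crank '[{"jaw":0,"x":-5,"y":-15,"z":5,"ax":0,"ay":0,"az":0},{"jaw":0,"x":-5.5,"y":-15,"z":15,"ax":0,"ay":0,"az":0},{"jaw":0,"x":-5,"y":-15,"z":20,"ax":0,"ay":0,"az":0},{"jaw":0,"x":0,"y":0,"z":15,"ax":0,"ay":0,"az":0},{"jaw":0,"x":0,"y":0,"z":0,"ax":0,"ay":0,"az":0},{"jaw":0,"x":0,"y":0,"z":0,"ax":0,"ay":0,"az":0}]'; python3 - <<'E'
from h import *
o,R=yaw_tool();print(np.degrees(np.arctan2(R[1,0],R[0,0])))
c,p,d=shoot("wrist","w8")
X=cloud(c,d); m=brass(p,180,450,0,330).ravel()>0; m&=abs(X[:,2]-.0745)<.012
B=X[m]; q=m.reshape(400,640); ys,xs=np.nonzero(q); print("brass px box",xs.min(),xs.max(),ys.min(),ys.max(),"z",np.median(B[:,2]))
s=B[(B[:,0]>.56)]; k=np.linalg.lstsq(np.c_[s[:,:2],np.ones(len(s))],s[:,2],rcond=None)[0]; print("tilt",k[:2],len(s))
im=p.copy(); th=np.radians(-5.9); bx=np.array([np.cos(th),np.sin(th)]); by=np.array([-bx[1],bx[0]])
def outl(v,z): return [np.r_[np.array([.514,.142])+a*bx+b*by,z] for a,b in v]
uv=proj(c,outl([(.081,.036),(.081,-.036),(-.021,-.036),(-.021,-.019),(-.081,-.019),(-.081,.019),(-.021,.019),(-.021,.036)],.033))
cv2.polylines(im,[uv.round().astype(int)],True,(255,0,0),1)
uv=proj(c,outl([(.075,.030),(.075,-.030),(-.015,-.030),(-.015,.03)],np.median(B[:,2])))
cv2.polylines(im,[uv.round().astype(int)],True,(0,0,255),1)
cv2.imwrite("pics/w8o.png",im[:,:,::-1])
E
```

```text
t: 18.12
eef_pos: [0.5261, 0.1419, 0.0668]
tool_rot: [0.0, 0.999, -0.052, 0.0]
contact_force: [0.1, 0.4, -2.9]
gripper_width: 0.173
-5.9117334150987855
brass px box 288 335 131 131 z 0.08630626517773975
tilt [ 8.61741902 -0.89499239] 3
```

View pics/w8o.png

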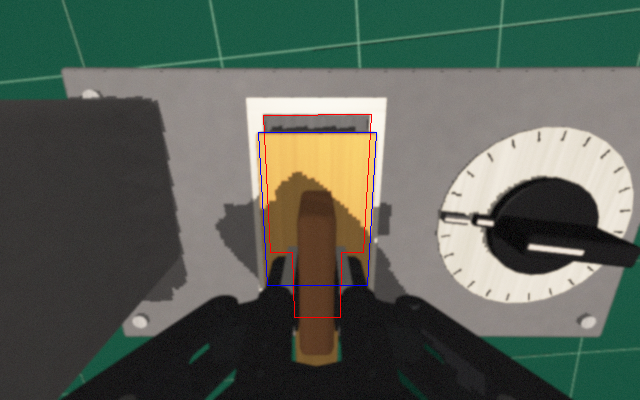

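The drawn recess outline (red) lies on the recess, and the die covers it at nearly the right place. The pointer nose at (485,222) lines up with the lug at (455,217). One quick check of the die offset at its true height.

```bash
python3 - <<'E'
from h import *
c,p,d=load("w8"); X=cloud(c,d); m=brass(p,240,390,125,235).ravel()>0; m&=abs(X[:,2]-.092)<.01; B=X[m]; z=np.median(B[:,2]); print("plate z",z,len(B))
k=np.linalg.lstsq(np.c_[B[:,:2],np.ones(len(B))],B[:,2],rcond=None)[0]; print("tilt",k[:2])
q=m.reshape(400,640); rows=[r for r in range(140,230,5)]
L=np.array([(np.nonzero(q[r])[0].min(),r) for r in rows]);Rr=np.array([(np.nonzero(q[r])[0].max(),r) for r in rows]); top=[(u,np.nonzero(q[:,u])[0].min()) for u in range(270,370,10)]
th=np.radians(-5.9); bx=np.array([np.cos(th),np.sin(th)]); by=np.array([-bx[1],bx[0]])
f=lambda a:(lambda W:np.c_[W@bx,W@by]*1000)(ray(c,a,z)[:,:2]-[.514,.142])
l,r,t=f(L),f(Rr),f(top); print("left y",np.median(l[:,1]),"right y",np.median(r[:,1]),"front x",np.median(t[:,0]),"yaw",[np.degrees(np.polyfit(a[:,0],a[:,1],1)[0]) for a in(l,r)],np.degrees(np.polyfit(t[:,1],t[:,0],1)[0]))
E
```

```text
plate z 0.0939451337943829 10390
tilt [-0.00911435  0.00147088]
left y 29.555849792750323 right y -28.936668582192066 front x 76.50426637962838 yaw [np.float64(-0.11783674361992265), np.float64(0.5866042917585765)] 0.37623215174065683
```

Offset is only 1.5 mm in x and the plate is level. Lowering.

```bash
python3 -m crank '[{"jaw":0,"x":-1.3,"y":0,"z":12,"ax":0,"ay":0,"az":0},{"jaw":0,"x":0,"y":0,"z":15,"ax":0,"ay":0,"az":0},{"jaw":0,"x":0,"y":0,"z":12,"ax":0,"ay":0,"az":0},{"jaw":0,"x":0,"y":0,"z":8,"ax":0,"ay":0,"az":0},{"jaw":0,"x":0,"y":0,"z":5,"ax":0,"ay":0,"az":0},{"jaw":0,"x":0,"y":0,"z":3,"ax":0,"ay":0,"az":0},{"jaw":0,"x":0,"y":0,"z":0,"ax":0,"ay":0,"az":0},{"jaw":0,"x":0,"y":0,"z":0,"ax":0,"ay":0,"az":0}]'
```

```text
t: 19.18
eef_pos: [0.5245, 0.1428, 0.0118]
tool_rot: [-0.0, 0.999, -0.051, 0.0]
contact_force: [0.6, -0.1, -3.2]
gripper_width: 0.173
```

```bash
python3 -m crank '[{"jaw":0,"x":0,"y":1,"z":1.5,"ax":0,"ay":0,"az":0},{"jaw":0,"x":0,"y":0,"z":1.5,"ax":0,"ay":0,"az":0},{"jaw":0,"x":0,"y":0,"z":1.2,"ax":0,"ay":0,"az":0},{"jaw":0,"x":0,"y":0,"z":0,"ax":0,"ay":0,"az":0},{"jaw":0,"x":0,"y":0,"z":0,"ax":0,"ay":0,"az":0}]'
```

```text
t: 19.8
eef_pos: [0.5241, 0.1416, 0.0074]
tool_rot: [0.0, 0.999, -0.051, 0.0]
contact_force: [-2.9, -0.7, 0.1]
gripper_width: 0.175
```

Weight is now taken by the floor (wrist force went from -3.2 to 0.1 N, at the expected height). I'll release gently, retreat straight up, then check.

```bash
python3 -m crank '[{"jaw":0,"x":0,"y":0,"z":0.5,"ax":0,"ay":0,"az":0},{"jaw":30,"x":0,"y":0,"z":0,"ax":0,"ay":0,"az":0},{"jaw":50,"x":0,"y":0,"z":0,"ax":0,"ay":0,"az":0},{"jaw":60,"x":0,"y":0,"z":0,"ax":0,"ay":0,"az":0},{"jaw":60,"x":0,"y":0,"z":0,"ax":0,"ay":0,"az":0},{"jaw":60,"x":0,"y":0,"z":-15,"ax":0,"ay":0,"az":0},{"jaw":60,"x":0,"y":0,"z":-40,"ax":0,"ay":0,"az":0},{"jaw":60,"x":0,"y":0,"z":-50,"ax":0,"ay":0,"az":0},{"jaw":60,"x":-30,"y":0,"z":-50,"ax":0,"ay":0,"az":0},{"jaw":60,"x":-30,"y":0,"z":-40,"ax":0,"ay":0,"az":0},{"jaw":60,"x":0,"y":0,"z":0,"ax":0,"ay":0,"az":0},{"jaw":60,"x":0,"y":0,"z":0,"ax":0,"ay":0,"az":0}]'; python3 - <<'E'
from h import *
c,p,d=shoot("wrist","w9"); X=cloud(c,d)
th=np.radians(-5.9); bx=np.array([np.cos(th),np.sin(th)]); by=np.array([-bx[1],bx[0]])
m=brass(p,0,640,0,400).ravel()>0; m&=(np.hypot(*(X[:,:2]-[.514,.142]).T)<.12)&(abs(X[:,2]-.035)<.012)
B=X[m]; k=np.linalg.lstsq(np.c_[B[:,:2],np.ones(len(B))],B[:,2],rcond=None)[0]; print("plate top z",np.median(B[:,2]),"tilt",k[:2],len(B))
ct=max(cv2.findContours(m.reshape(400,640).astype("u1"),0,1)[0],key=cv2.contourArea)[:,0]; W=ray(c,ct,.035)[:,:2]; r=cv2.minAreaRect(np.float32(W*1000)); print("die rect",r); e=np.array(r[0])/1000-[.514,.142]; print("offset bed mm",1000*e@bx,1000*e@by)
# knob: lug/pointer
g=p.min(2).astype(float); K=np.array([.4974,-.0219])
for nm,rr,z in(("bar line",np.linspace(.008,.028,9),.075),("nose",np.linspace(.043,.047,3),.036),("lug",np.linspace(.057,.069,7),.038)):
    best=[]
    for a in np.radians(np.arange(60,95,.5)):
        uv=proj(c,[np.r_[K+r*np.array([np.cos(a),np.sin(a)]),z] for r in rr]); best.append(cv2.remap(g.astype("f4"),uv[:,0].astype("f4"),uv[:,1].astype("f4"),1).mean())
    b=np.array(best); print(nm,b[::4].round().astype(int).tolist())
E
```

```text
t: 21.3
eef_pos: [0.4646, 0.1475, 0.202]
tool_rot: [0.0, 0.999, -0.051, 0.0]
contact_force: [-0.8, 0.2, -0.7]
gripper_width: 0.599
plate top z 0.034393464641306604 tilt [-0.00043441 -0.01187742] 5052
die rect ((513.17138671875, 141.81198120117188), (60.415565490722656, 148.57833862304688), 84.05956268310547)
offset bed mm -0.8048970358649057 -0.2721980900605951
bar line [54, 61, 73, 88, 108, 137, 176, 210, 224, 220, 195, 157, 120, 91, 73, 59, 50, 45]
nose [235, 233, 234, 233, 231, 218, 154, 143, 214, 204, 134, 157, 218, 230, 229, 229, 229, 231]
lug [240, 236, 216, 238, 239, 239, 238, 213, 157, 215, 162, 221, 238, 238, 238, 234, 225, 235]
```

All checks pass. Handing in.

```bash
python3 - <<'E'
from station import ticket
print(ticket.hand_in())
E
```

```text
the job is handed in; nothing more can be done
None
```

The setting knob is turned to the index lug and the narrow-ended die lies in the press recess. I handed the job in at about 21 s on the robot's clock. The hand-in reports no verdict, so this rests on my own measurements.

**Knob:** I turned it about 73° counterclockwise in one grasp. The last look put the pointer at about 77° and the lug at about 77–78°, well inside the 6° limit.

**Die:** It was lowered in the grip until the wrist force showed the floor carrying its weight, then released.
- **Position:** its origin was about 0.8 mm from the recess centre lengthwise and 0.3 mm sideways, and in line within about 0.1°.
- **Height:** the plate top read z = 0.0344 m against 0.035 m expected.
- **Level:** the tilt reading was about 0.012 rad.

**What disagreed:**
- **TCP height:** the reported height was about 40 mm lower than the real fingertips, seen both in the wrist camera's depth and in the scene view. My first try at the knob therefore closed in the air above the bar without touching it. I went lower and all later moves allowed for the offset.
- **Refused call:** the first move call was refused because some keys were missing. Nothing moved.

At hand-in the gripper was clear and above the bench, with wrist force near zero. I saw no contact with the other die or the rest of the bench, but I did not measure their positions again at the end.

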